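# Invert a washed bottle onto the drying peg

## Robot

A 7-joint arm with a two-finger parallel gripper is mounted at the origin on the work surface. World frame = base frame: x ahead of the robot, y to its left, z up, the work surface at z = 0. Lengths are in m, angles in rad, forces in N, time in s.
With the tool pointing down it reaches from about 0.425 to 0.925 m from the base axis. Payload 6.8 kg.
Tool frame: the origin (TCP) lies between the finger pads; the fingertips stand 17 mm ahead of it and the grasp point (between the pads) lies 2 mm behind it; z points along the fingers, y is the direction in which the jaws open and shut (so a half turn about z gives the same grasp; the last joint's range is limited). The gripper opens to 85 mm and grips with 20 to 120 N. Pads are 22 mm wide; open, the fingers measure 114 mm over their backs; the gripper's body (76 mm by 85 mm) begins 54 mm behind the grasp point. The pads swing forward as they close: fully open they stand 13 mm farther back than shut.
Start: joints at [1.12, 0.477, 0.022, 1.555, -0.011, 1.109, -0.083], TCP at [0.227, -0.636, 0.248] pointing down, gripper open.
Joint ranges: [-2.96, 2.96], [-0.34, 2.1], [-1.41, 1.46], [0.24, 2.44], [-1.37, 4.51], [0.17, 1.92], [-2.96, 2.96]. Speed limits (rad/s): [2.39, 2.39, 3.14, 3.14, 3.14, 3.14, 3.14].

## Interface

Orientations are given as a unit quaternion [w, x, y, z].
In Python, from station import bot gives the robot as it stands. The module is installed in compiled form; this text tells all that it offers.
- The arm moves only by the tool carry_out, never from a script. Its argument "moves" is a list of rows, each a list of 3 entries, a list of its own where there are three numbers: the turn, a rotation vector about the tool's x, y, z in degrees, then the shift along the tool's x, y, z in cm, then the finger opening in cm, from 0 to 8.54. A call has 1 to 5 rows; each row is the pose to reach, as a shift and turn from the pose commanded when the call began, along the tool's axes at that moment; what a row does not reach only later rows make up. A row lasts 1/8 s, in which the tool goes at most 62.5 mm and 10.7 degrees, less where a joint would pass 70% of its speed; a pose out of reach is approached as far as the arm can. A call with a gripper value outside its range is refused whole. The fingers move at their own pace and stop on an object; "newtons" is the grip in N (left out, the last holds). Time passes only in rows, so rows that repeat a pose let the fingers close. It gives the time, the measured TCP pose, the force and the opening at its end, in the units of the state.
- bot.get_obs(): the state, without advancing time (a new reading comes with each control period).
- bot.read_camera(name): name is "scene" or "top" or "wrist"; returns the picture (400x640x3 uint8, red, green, blue); there is no depth.
- bot.camera_info(name): a dict with "vertical_fov" (degrees; the focal length in pixels is half the picture's height over the tangent of half this angle, whatever the lens; pixels are square), "cx", "cy" (the principal point, pixels), "position" and "attitude" of the camera in the world. Camera axes: x right, y up, looking along -z (the intrinsics and any distortion apply to the point x, -y, -z); pixel columns grow to the right and rows downward; lengths in m; the calibration is good to about 2 mm. A picture is of the moment at which its call begins: read the wrist's pose just before it. camera_info takes no time and is no camera call; for the wrist camera it gives the pose at the moment of the call.
- bot.hand_in(): hands the job in, once; it reports no verdict.
Trained networks look in the newest picture that a camera, given by its name, has taken for a name from the list of things; names that differ only in an ending like _2 or _b are one class to them, and where a whole thing is asked for, a point or a joint stands for the part that bears it (a point fixed in the world has none). Each returns a list of dicts, best first, with "score" (0 to 1); they miss things now and then, are a little off and sometimes report something else, mostly with a low value. They report only what shows in the picture. A call takes as long as a camera call. They do not tell look-alikes from the thing itself.
- bot.silhouettes(label, camera): "region" (400x640 bool, what is visible of it) and "location" ([column, row] in pixels, amid what is visible of it).
The state is a dict: "t": time; "q": joint angles; "joint_vel": joint speeds; "joint_torque": joint torques, N m; "eef_pos": TCP position; "tool_rot": TCP orientation; "contact_force": force on the tool from outside, world axes, zero at the start; "torque": the same for the moment, N m; "gripper_width": opening from 0.0 (shut) to 1.0 (fully open).
Only numpy, scipy, OpenCV 4.12 (cv2) and the standard library are available. Lean on these libraries where they do the work, as an engineer would, in place of code of your own. Each camera call takes 0.05 s, during which the arm holds its last target. There are 200 camera calls.

## Task

Pick up the washed square bottle that lies on the bench, tip it mouth-down and slide its neck over the empty drying peg, at whatever lean that peg is set, its flat sides lined up between the two guide cheeks, until the mouth is fully home against the collar; then let go so that it hangs there. It is glass: push it home gently, and leave the other bottle and everything else on the bench where it is.

Things in the scene. Friction and masses are not known exactly. Their poses are not given: they have to be found in the camera images.
- bottle: The washed square amber glass bottle lying on its side, about 0.26 kg (varies), 175 mm long: hollow square body 50 x 50 x 110 mm, tapered shoulder 20 mm, round neck 45 mm. Origin: centre of the body's underside as it lies, at mid-length of the body, 120 mm behind the mouth; the bottle's axis is 25 mm along local z. Local x runs from closed end to mouth, z up as it lies. Grip across the body (50 mm)
- bottle_mouth (a point): Centre of the bottle's open mouth (end face of the neck), on the bottle's axis; axes as bottle. Neck 31 mm outside, 34 mm over the thread; bore 21 mm, straight through into the hollow body (walls 4 mm)
- peg_root (a point): Root of the empty peg: on its axis, on the face of the 42 mm collar that the mouth stops against; 100 mm above the bench; axes as stand. The peg: round, 16 mm thick, 85 mm long, last 14 mm tapering to a blunt nose 6 mm wide. It pivots about the level line through this point along stand y, so this point gives no hint of its lean
- stand: White stand of the empty peg, fixed to the bench. Origin on the bench below the peg's root; level x points the way the peg leans, away from the robot. The lean differs each time, 25 to 47 degrees above level, and no reading gives it: feel or look for it. The stiff pivot holds against 25 N at the tip. A bottle on the peg sags 0.1 rad and sticks by friction: push it home before letting go
- cheeks (a point): Same point and axes as peg_root. Two flat guide cheeks lean with the peg, one each side, inner faces at stand y = +29 and -29 mm, 5 mm thick, 36 mm wide (18 above and below the peg's axis), reaching 85 mm out from the collar. At home the front 20 mm of the bottle's square body lie between them, flats parallel. Behind the collar a square panel 115 mm wide reaches 50 mm above and 46 mm below the axis
- stand2: The other, identical stand, fixed, its peg taken by hung_bottle. Origin and axes as stand; always at 36 degrees. It may be left or right of the empty one
- hung_bottle: A second, identical amber bottle that already hangs on the other stand's peg (loose; leave it alone). Origin on its axis, 120 mm from its mouth
- beaker: Open glass beaker, 68 mm across, 85 mm high, standing on the bench; loose, leave it alone. Origin: centre of underside
- petri: Stack of three petri dishes, 90 mm across, 48 mm high; loose, leave alone. Origin: centre of underside
- cap: Black bottle cap, 39 mm across, 22 mm high, lying on the bench; loose, leave alone. Origin: centre of underside
- brush: Brush about 180 mm long lying on the bench along its x; loose, leave alone
- pump: White pump bottle, 66 mm across, 200 mm high, standing; loose, leave alone. Origin: centre of underside
There are look-alikes about, which are no part of the job. What is shaped like the stand but black or orange is not meant.

How it is judged:
By the outcome, as a careful person would: the job done as asked, in the order asked, and still so for the second after the job is handed in, with the robot touching nothing.
It also fails if it takes over 69 s, if anything falls off the work surface, if the arm or the gripper's body presses on something with over 40 N, if the wrist force passes 120 N, or if a joint passes its speed limit or range.

## Working session

There is one attempt and no reset: what is moved stays moved. The work goes in short steps, Python scripts to look and compute and a tool call to move; the robot and the scene stay as the last step left them, time stands still between calls to the robot, and variables do not carry over. Pictures are saved under pics/ and viewed, about 8 in all and at most 12, crops included, and the job is handed in when it is done.

Besides the shell and the picture viewer there is one more tool, called after "Request:" by a JSON object that holds its "fn" and its "kwargs", one argument or row to a line. carry_out: Moves the arm, as the interface text tells. Its arguments: {"type":"object","properties":{"moves":{"type":"array"},"newtons":{"type":"number"}},"required":["moves"]}

```bash
mkdir -p pics
cat > h.py <<'E'
import numpy as np, cv2
from station import bot
from scipy.spatial.transform import Rotation as R
def rot(q): return R.from_quat([q[1],q[2],q[3],q[0]])
E
python3 - <<'E'
from h import *
o=bot.get_obs(); print({k:np.round(v,3) for k,v in o.items()})
for c in("scene","top","wrist"):
    print(c,bot.camera_info(c)); im=bot.read_camera(c); cv2.imwrite(f"pics/{c}0.png",im[:,:,::-1])
    for l in("bottle","stand","hung_bottle"):
        print(c,l,[(round(d["score"],2),np.round(d["location"]),int(d["region"].sum())) for d in bot.silhouettes(l,c)])
a=[cv2.imread(f"pics/{c}0.png") for c in("scene","top")]
cv2.imwrite("pics/a.png",cv2.resize(np.vstack(a),(480,600)) if 0 else a[0])
E
```

```text
{'t': np.float64(0.0), 'q': array([ 1.12 ,  0.478,  0.022,  1.556, -0.011,  1.109, -0.083]), 'joint_vel': array([-0.   , -0.002,  0.002,  0.001, -0.   , -0.001, -0.   ]), 'joint_torque': array([-0.0000e+00, -5.9645e+01,  1.6080e+00, -2.8119e+01,  1.3000e-02,
        9.0000e-03,  0.0000e+00]), 'eef_pos': array([ 0.227, -0.635,  0.247]), 'tool_rot': array([-0.001,  0.985,  0.171, -0.   ]), 'contact_force': array([-1.141e+00,  1.000e-03,  8.210e-01]), 'torque': array([ 0.021, -0.008, -0.007]), 'gripper_width': np.float64(0.998)}
scene {'vertical_fov': 46.89990170361334, 'cx': 323.21209586661445, 'cy': 201.4478303885917, 'position': array([1.0246192 , 0.90425041, 0.82517006]), 'attitude': array([0.2305661 , 0.12317445, 0.45251372, 0.85258352])}
scene bottle [(0.64, array([261., 184.]), 885), (0.37, array([378., 282.]), 4685)]
scene stand [(0.91, array([350., 366.]), 5984), (0.9, array([381., 280.]), 4715), (0.7, array([458., 258.]), 1918), (0.65, array([336., 230.]), 3112)]
scene hung_bottle [(0.73, array([307., 197.]), 882)]
top {'vertical_fov': 53.745784859796125, 'cx': 321.79481767248404, 'cy': 202.61815340384697, 'position': array([ 0.28784595, -0.03729847,  1.1289553 ]), 'attitude': array([-0.7001564 , -0.07430661,  0.06625265,  0.70701495])}
top bottle [(0.81, array([424., 187.]), 1091)]
top stand [(0.93, array([224., 210.]), 3329), (0.84, array([314., 222.]), 2286), (0.8, array([168., 136.]), 2992), (0.69, array([199., 308.]), 3893)]
top hung_bottle [(0.59, array([302., 178.]), 1175)]
wrist {'vertical_fov': 67.37519509525374, 'cx': 322.0466600285194, 'cy': 203.28937538405845, 'position': array([ 0.30387071, -0.60824759,  0.37439108]), 'attitude': array([ 0.80666141, -0.13105709,  0.09240641, -0.56884309])}
wrist bottle []
wrist stand []
wrist hung_bottle []
```

View pics/scene0.png

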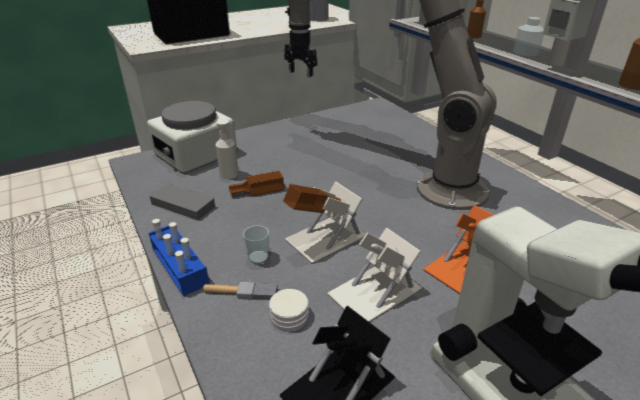

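View pics/top0.png

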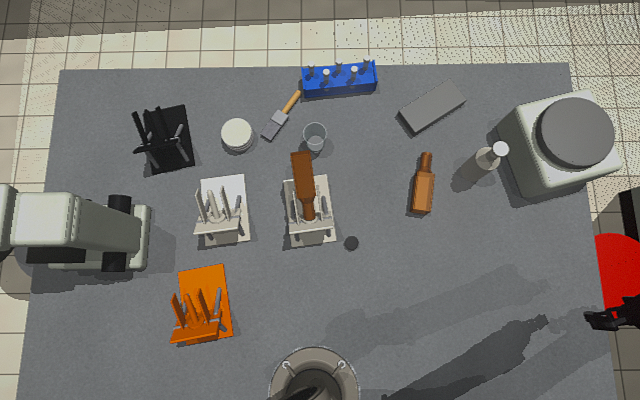

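The white empty stand is at top (222,210) and scene (381,280). The other white stand, at top (310,210), carries the hung bottle. Black (165,138) and orange (202,305) are look-alikes. The loose bottle is at top (424,185), mouth up in the picture. I'll confirm with enlarged crops and get rough poses.

```bash
cat >> h.py <<'E'
def K(c):
    f=200/np.tan(np.radians(c["vertical_fov"])/2); return f,c["cx"],c["cy"]
def proj(c,P):
    f,cx,cy=K(c); p=rot(c["attitude"]).inv().apply(np.atleast_2d(P)-c["position"])
    return np.c_[cx-f*p[:,0]/p[:,2], cy+f*p[:,1]/p[:,2]]
def ray(c,uv):
    f,cx,cy=K(c); uv=np.atleast_2d(uv); d=np.c_[(uv[:,0]-cx)/f,-(uv[:,1]-cy)/f,-np.ones(len(uv))]
    return rot(c["attitude"]).apply(d)
def onz(c,uv,z):
    d=ray(c,uv); return c["position"]+d*((z-c["position"][2])/d[:,2])[:,None]
E
python3 - <<'E'
from h import *
c=bot.camera_info("top"); bot.read_camera("top")
for d in bot.silhouettes("bottle","top")[:1]:
    ys,xs=np.nonzero(d["region"]); P=onz(c,np.c_[xs,ys],.03)[:,:2]
    m=P.mean(0); w,v=np.linalg.eigh(np.cov(P.T)); a=v[:,1]*np.sign(v[0,1]); s=(P-m)@a
    print("bottle",m,np.degrees(np.arctan2(a[1],a[0])),s.min(),s.max(), "origin", m+a*(s.max()-.12),m+a*(s.min()+.055))
for n,uv in dict(base_ul=(195,178),base_ur=(243,175),base_lr=(250,241),base_ll=(200,246)).items(): print(n,onz(c,[uv],0.0)[0])
ci=bot.camera_info("wrist");o=bot.get_obs();T=rot(o["tool_rot"])
print("cam in tool",T.inv().apply(ci["position"]-o["eef_pos"]),(T.inv()*rot(ci["attitude"])).as_matrix().round(3))
a=cv2.imread("pics/scene0.png")[215:330,315:435]; b=cv2.imread("pics/top0.png")[165:255,180:345]; b2=cv2.imread("pics/top0.png")[140:225,395:455]
z=lambda i,k:cv2.resize(i,None,fx=k,fy=k,interpolation=cv2.INTER_CUBIC)
C=np.zeros((600,800,3),np.uint8); A=z(a,3.2);C[:A.shape[0],:A.shape[1]]=A;B=z(b,2.4);C[:B.shape[0],390:390+B.shape[1]]=B;D=z(b2,3);C[300:300+D.shape[0],390:390+D.shape[1]]=D
cv2.imwrite("pics/crop.png",C)
E
```

```text
bottle [ 0.55432754 -0.31308188] -10.063216985269898 -0.0787309544595165 0.10436702348007805 origin [ 0.53893507 -0.31035026] [ 0.53096168 -0.30893526]
base_ul [0.5943864  0.35028625 0.        ]
base_ur [0.60190168 0.2077658  0.        ]
base_lr [0.4056751  0.18155007 0.        ]
base_ll [0.39273878 0.32477068 0.        ]
cam in tool [ 8.17763098e-02  1.38820209e-05 -1.26201803e-01] [[-0.     0.949  0.317]
 [ 1.     0.    -0.   ]
 [-0.     0.317 -0.949]]
```

View pics/crop.png

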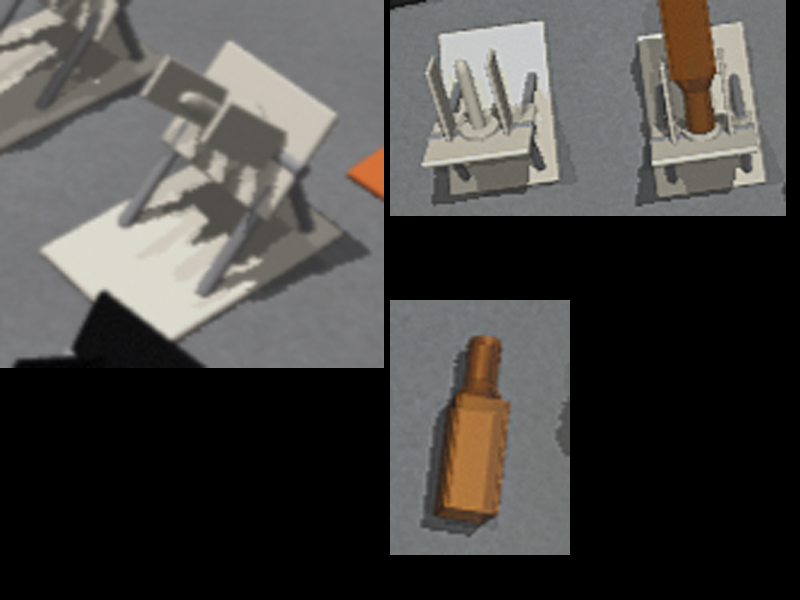

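The crops confirm it: the white stand with a bare peg between its cheeks (top 215,219), and the loose amber bottle with its mouth away from the robot. Moving above the bottle for a closer look.

Request:
{"fn": "carry_out", "kwargs": {
  "moves": [
    [[0,0,10],[5.5,-2.9,0],8.5],
    [[0,0,20],[11,-5.8,0],8.5],
    [[0,0,29.7],[16.5,-8.7,0],8.5],
    [[0,0,29.7],[22,-11.6,0],8.5],
    [[0,0,29.7],[27.5,-14.5,0],8.5]
  ]
}}

```text
t: 1.32
eef_pos: [0.4384, -0.4051, 0.2486]
tool_rot: [0.0, 0.996, -0.088, 0.0]
contact_force: [0.6, 0.2, 0.7]
gripper_width: 0.991
```

Run:
```python
from h import *
o=bot.get_obs();T=rot(o["tool_rot"]);print(o["t"],o["q"].round(3),o["eef_pos"].round(4),T.as_matrix().round(3).tolist())
print("d in tool",T.inv().apply(np.array([.527,-.308,.2])-o["eef_pos"])*100)
```

```text
1.325 [ 0.618  0.348  0.03   1.751 -0.012  1.042 -1.094] [ 0.4384 -0.4051  0.2486] [[0.985, -0.175, 0.001], [-0.175, -0.985, -0.001], [0.001, 0.0, -1.0]]
d in tool [  7.01921846 -11.11439633   4.86156774]
```

Request:
{"fn": "carry_out", "kwargs": {
  "moves": [
    [[0,0,0],[3,-5,1],8.5],
    [[0,0,0],[6,-10,3],8.5],
    [[0,0,0],[7,-11.1,4.8],8.5],
    [[0,0,0],[7,-11.1,4.8],8.5]
  ]
}}

```text
t: 1.82
eef_pos: [0.5252, -0.3086, 0.1988]
tool_rot: [-0.0, 0.996, -0.087, -0.001]
contact_force: [-0.2, -0.1, 0.3]
gripper_width: 0.99
```

Run:
```python
from h import *
o=bot.get_obs();T=rot(o["tool_rot"]);print(o["t"],o["eef_pos"].round(4))
c=bot.camera_info("wrist"); im=bot.read_camera("wrist"); cv2.imwrite("pics/w1.png",im[:,:,::-1])
for d in bot.silhouettes("bottle","wrist"):
    r=d["region"]; ys,xs=np.nonzero(r); print(d["score"],d["location"],r.sum(),xs.min(),xs.max(),ys.min(),ys.max())
```

```text
1.825 [ 0.5252 -0.3086  0.1988]
0.74 [326.4, 148.6] 8924 296 351 43 236
```

View pics/w1.png

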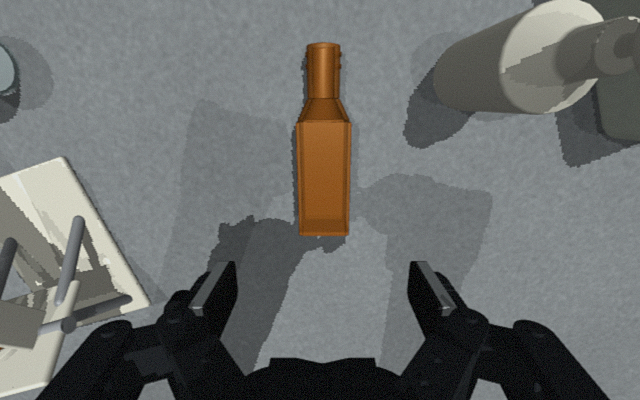

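The bottle's top face spans (297..351,122) to (301..349,236), with the mouth at (323,43), nearly aligned with the tool.

Run:
```python
from h import *
c=bot.camera_info("wrist"); o=bot.get_obs();T=rot(o["tool_rot"])
P=onz(c,[(297.5,122),(351,122),(349,236),(301,236)],.05); print(P.round(4))
f=(P[0]+P[1])/2;r=(P[2]+P[3])/2; M=onz(c,[(323.5,43)],.04)[0]; print("mouth~",M.round(4),np.linalg.norm(f-r), np.degrees(np.arctan2(*(f-r)[[1,0]])),np.degrees(np.arctan2(*(M-r)[[1,0]])))
o_=(f+r)/2; a=(f-r)/np.linalg.norm(f-r)
print("origin",o_.round(4)); g=o_-.010*a; g[2]=.024
print(T.as_matrix().round(3)[:,0],"d tool cm",T.inv().apply(g-o["eef_pos"])*100)
```

```text
[[ 0.5928 -0.3019  0.05  ]
 [ 0.5844 -0.3489  0.05  ]
 [ 0.4746 -0.3305  0.05  ]
 [ 0.4833 -0.2828  0.05  ]]
mouth~ [ 0.6524 -0.3362  0.04  ] 0.11126277686312373 -9.70462955664228 -9.665347889579598
origin [ 0.5338 -0.316   0.05  ]
[ 0.984 -0.177 -0.   ] d tool cm [1.47604137e-02 2.45158390e-01 1.76585891e+01]
```

Request:
{"fn": "carry_out", "kwargs": {
  "moves": [
    [[0,0,0],[0,0.25,6],8.5],
    [[0,0,0],[0,0.25,12],8.5],
    [[0,0,0],[0,0.25,16],8.5],
    [[0,0,0],[0,0.25,17.5],8.5],
    [[0,0,0],[0,0.25,17.5],8.5]
  ]
}}

```text
t: 2.55
eef_pos: [0.5246, -0.3136, 0.0257]
tool_rot: [0.0, 0.996, -0.089, -0.0]
contact_force: [0.5, 0.9, 0.6]
gripper_width: 0.997
```

Request:
{"fn": "carry_out", "kwargs": {
  "moves": [
    [[0,0,0],[0,0,0],4.5],
    [[0,0,0],[0,0,0],4.5],
    [[0,0,0],[0,0,0],4.5],
    [[0,0,0],[0,0,0],4.5],
    [[0,0,0],[0,0,0],4.5]
  ],
  "newtons": 50
}}

```text
t: 3.18
eef_pos: [0.5264, -0.3125, 0.0273]
tool_rot: [0.0, 0.996, -0.088, 0.001]
contact_force: [-0.4, 0.4, 7.7]
gripper_width: 0.577
```

Request:
{"fn": "carry_out", "kwargs": {
  "moves": [
    [[0,0,0],[0,0,-4],4.5],
    [[0,0,0],[0,0,-10],4.5],
    [[0,0,0],[0,0,-16],4.5],
    [[0,0,0],[0,0,-22],4.5],
    [[0,0,-10],[0,0,-28],4.5]
  ]
}}

```text
t: 3.8
eef_pos: [0.5244, -0.3118, 0.3078]
tool_rot: [0.0, 1.0, 0.001, 0.0]
contact_force: [-0.2, -0.4, -3.3]
gripper_width: 0.581
```

Run:
```python
from h import *
o=bot.get_obs();T=rot(o["tool_rot"]);print(o["t"],o["q"].round(3),o["eef_pos"].round(4),o["contact_force"].round(1),o["gripper_width"],T.as_matrix()[:,0].round(3))
# collar estimate from the two cams + base centre
a=bot.camera_info("top");s=bot.camera_info("scene")
print(onz(a,[(215.4,219)],.1), K(a)[0],K(s)[0])
print("d to (.60,.24,.33)",T.inv().apply(np.array([.62,.10,.33])-o["eef_pos"])*100)
```

```text
3.8 [ 0.468  0.323 -0.044  1.645  0.016  1.174 -1.148] [ 0.5244 -0.3118  0.3078] [-0.2 -0.4 -3.3] 0.5811487609806965 [1.    0.003 0.   ]
[[0.45440827 0.25554751 0.1       ]] 394.68422704543997 461.0694862280626
d to (.60,.24,.33) [  9.68147183 -41.14868559  -2.24209935]
```

Request:
{"fn": "carry_out", "kwargs": {
  "moves": [
    [[0,0,-10.5],[1,-3.5,-3],4.5],
    [[0,0,-21],[2,-7,-5],4.5],
    [[0,0,-31],[3.5,-11,-5],4.5],
    [[0,0,-41],[5,-15,-5],4.5],
    [[0,0,-50],[6.5,-20,-5],4.5]
  ]
}}

```text
t: 4.42
eef_pos: [0.5899, -0.1119, 0.3556]
tool_rot: [0.0, 0.906, 0.424, -0.0]
contact_force: [0.5, -0.3, -3.1]
gripper_width: 0.578
```

Run:
```python
from h import *
o=bot.get_obs();T=rot(o["tool_rot"]);print(o["t"],o["q"].round(3),o["eef_pos"].round(4))
for ph in (0,40):
    p=np.radians(ph);y=np.radians(97.4); h=np.array([np.cos(y),np.sin(y),0]);zz=np.array([0,0,1])
    z=h*np.sin(p)-zz*np.cos(p);x=h*np.cos(p)+zz*np.sin(p);G=R.from_matrix(np.c_[x,np.cross(z,x),z])
    print(ph,np.degrees((T.inv()*G).as_rotvec()).round(1),(T.inv().apply(np.array([.60,.04,.36])-o["eef_pos"])*100).round(2))
```

```text
4.425 [ 0.3    0.29  -0.276  1.588  0.083  1.274 -0.685] [ 0.5899 -0.1119  0.3556]
0 [  0.    0.1 -47.3] [12.31 -8.97 -0.46]
40 [ 16.5  37.7 -45.3] [12.31 -8.97 -0.46]
```

Request:
{"fn": "carry_out", "kwargs": {
  "moves": [
    [[2.9,6.6,-7.9],[2.5,-1.8,0],4.5],
    [[5.8,13.2,-15.8],[5,-3.6,0],4.5],
    [[8.7,19.8,-23.8],[7.5,-5.4,-0.4],4.5],
    [[11.6,26.4,-31.7],[10,-7.2,-0.4],4.5],
    [[14.5,33,-39.6],[12.3,-9,-0.4],4.5]
  ]
}}

```text
t: 5.05
eef_pos: [0.6001, 0.0402, 0.3599]
tool_rot: [-0.228, 0.667, 0.68, 0.201]
contact_force: [0.3, -0.0, -3.1]
gripper_width: 0.583
```

Run:
```python
from h import *
o=bot.get_obs();T=rot(o["tool_rot"]);print(o["t"],o["q"].round(3),o["eef_pos"].round(4),T.as_matrix().round(2).tolist())
c=bot.camera_info("wrist");im=bot.read_camera("wrist");cv2.imwrite("pics/w2.png",im[:,:,::-1])
import json;json.dump({k:(v.tolist() if hasattr(v,'tolist') else v) for k,v in c.items()},open("c2.json","w"))
print(proj(c,[[.454,.255,.1],[.55,.265,.16]]))
print([(d["score"],d["location"]) for d in bot.silhouettes("stand","wrist")])
```

```text
5.05 [ 0.515  0.407 -0.529  1.58  -0.432  1.291  0.175] [0.6001 0.0402 0.3599] [[-0.01, 1.0, -0.04], [0.82, 0.03, 0.58], [0.58, -0.03, -0.81]]
[[236.10288795 141.48687852]
 [293.91559418 113.90432935]]
[(0.95, [236.7, 143.8]), (0.88, [109.0, 131.7]), (0.66, [201.8, 286.1]), (0.58, [400.3, 70.9])]
```

View pics/w2.png

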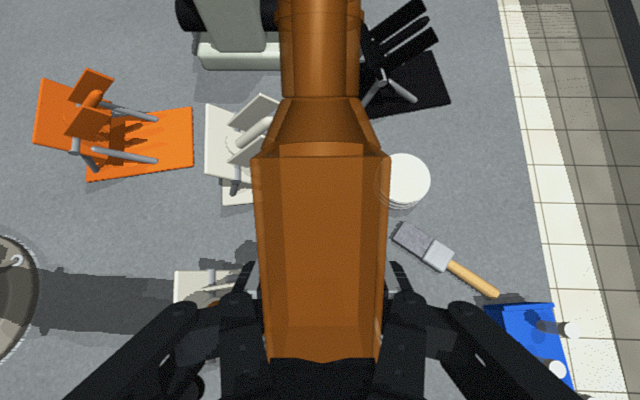

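The stand's peg sits at (250,135), half behind the carried bottle. I'll shift sideways 7 cm to clear it.

Request:
{"fn": "carry_out", "kwargs": {
  "moves": [
    [[0,0,0],[0,4,0],4.5],
    [[0,0,0],[0,8,0],4.5],
    [[0,0,0],[0,8,0],4.5]
  ]
}}

```text
t: 5.52
eef_pos: [0.682, 0.0412, 0.3559]
tool_rot: [-0.227, 0.67, 0.678, 0.199]
contact_force: [-0.7, -0.4, -2.3]
gripper_width: 0.578
```

Run:
```python
from h import *
import json
c=bot.camera_info("wrist");im=bot.read_camera("wrist");cv2.imwrite("pics/w3.png",im[:,:,::-1])
json.dump({k:(v.tolist() if hasattr(v,'tolist') else v) for k,v in c.items()},open("c2.json","w"))
u,v=proj(c,[[.49,.26,.12]])[0].astype(int); print(u,v, bot.get_obs()["eef_pos"])
x0=max(u-80,0);y0=max(v-80,0);print("crop origin",x0,y0)
cv2.imwrite("pics/w3c.png",cv2.resize(im[y0:y0+150,x0:x0+150,::-1],None,fx=4,fy=4,interpolation=cv2.INTER_CUBIC))
```

```text
200 130 [0.6807645  0.04134349 0.35623008]
crop origin 120 50
```

View pics/w3c.png

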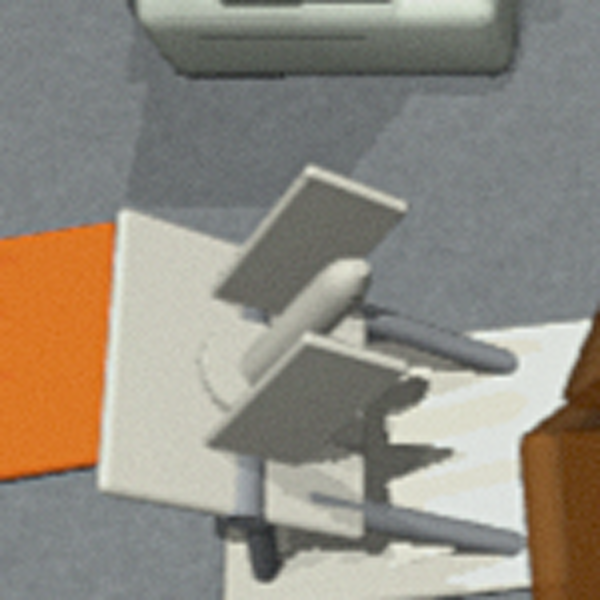

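```bash
cat > fit.py <<'E'
from h import *
import json
from scipy.optimize import least_squares
cw=json.load(open("c2.json")); ct=bot.camera_info("top")
def frame(p):
    x,y,psi,th=p[:4]; h=np.array([np.cos(psi),np.sin(psi),0]);zz=np.array([0,0,1.])
    return np.array([x,y,.1]),h*np.cos(th)+zz*np.sin(th),np.array([-h[1],h[0],0]),-h*np.sin(th)+zz*np.cos(th)
def pts(p,L):
    r,u,v,n=frame(p); return r+L[:,[0]]*u+L[:,[1]]*v+L[:,[2]]*n
W=np.array([[305,344,85,-34,18],[404,377,85,-34,-18],[208,447,0,-34,18],[309,178,85,29,18],[400,213,85,29,-18],[215,295,0,29,18],[357,267,85,0,0]],float)
Q=np.array([[120,210,0,57.5,50],[100,488,0,-57.5,50],[362,537,0,-57.5,-46]],float)
S=np.array([[197.5,188.8,85,31.5,18],[222.5,185.8,85,-31.5,18],[209.6,190.8,85,0,0]],float)
def res(p,full=False):
    q=Q.copy();q[:,2]=p[4]*1000
    A=np.r_[W,q]; a=proj(cw,pts(p,A[:,2:]/1000))-(A[:,:2]/4+[120,50])
    b=proj(ct,pts(p,S[:,2:]/1000))-S[:,:2]
    return (a,b) if full else np.r_[a.ravel(),b.ravel()*.7]
if __name__=="__main__":
    s=least_squares(res,[.454,.255,.13,.6,-.005],loss="soft_l1"); p=s.x
    J=s.jac;print(p.round(4),"deg",np.degrees(p[2:4]).round(2),"sd",np.sqrt(np.diag(np.linalg.inv(J.T@J))).round(4))
    for a in res(p,True): print(a.round(1).tolist())
    json.dump(p.tolist(),open("p.json","w"))
E
python3 fit.py
```

```text
[ 0.4598  0.2494  0.1252  0.7714 -0.0066] deg [ 7.17 44.2 ] sd [0.0009 0.0008 0.0122 0.0139 0.003 ]
[[-0.7, 0.3], [1.4, -0.4], [-0.3, -0.6], [-0.8, -0.4], [2.1, 0.5], [-0.3, -0.5], [0.3, 0.8], [-0.1, -0.8], [-0.4, 1.3], [1.7, 1.0]]
[[-1.7, 6.2], [-1.5, 5.8], [-0.1, -1.2]]
```

```bash
sed -i 's/85,31.5,18\],\[222.5,185.8,85,-31.5,18\]/85,31.5,-18],[222.5,185.8,85,-31.5,-18]/' fit.py; python3 fit.py
cat > goal.py <<'E'
from fit import *
import sys
# bottle pose estimate: mouth is G mm ahead of TCP along tool x, axis = tool x, offset dz along tool z
p=json.load(open("p.json")); r,u,v,n=frame(p)
def goal(dist,G=.130,off=(0,0),dth=0):
    q=list(p);q[3]+=dth;r,u,v,n=frame(q)
    x=-u; y=v; z=np.cross(x,y); T=R.from_matrix(np.c_[x,y,z])
    return r+u*(dist+G)+off[0]*v+off[1]*n, T
def rel(dist,**k):
    o=bot.get_obs();T=rot(o["tool_rot"]);P,G=goal(dist,**k)
    print("t",round(o["t"],2),"q",o["q"].round(2),"goal",P.round(3),"turn",np.degrees((T.inv()*G).as_rotvec()).round(2),"shift",(T.inv().apply(P-o["eef_pos"])*100).round(2))
if __name__=="__main__": rel(float(sys.argv[1])/1000)
E
python3 goal.py 200; python3 goal.py 130
python3 - <<'E'
from h import *;import json
# neck/mouth check of the held bottle in the tool frame using w3 picture
o=bot.get_obs();c=bot.camera_info("wrist");T=rot(o["tool_rot"])
for L in([.130,0,0],[.130-.045,.0,0],[.02,.025,-.025],[-.045,.025,-.025],[.065,.025,-.025],[.065,-.025,-.025]): print(L,proj(c,[o["eef_pos"]+T.apply(L)]).round(0))
E
```

```text
[ 0.4593  0.2495  0.1284  0.7698 -0.0061] deg [ 7.36 44.11] sd [0.001  0.0008 0.0129 0.015  0.0031]
[[-0.8, 0.1], [1.3, -0.6], [-0.5, -0.7], [-1.1, -0.6], [1.8, 0.3], [-0.6, -0.6], [0.1, 0.6], [-0.4, -1.0], [-0.5, 1.1], [1.7, 0.8]]
[[0.8, -0.9], [0.1, -1.2], [-0.2, -1.0]]
t 5.58 q [ 0.43  0.54 -0.5   1.38 -0.37  1.33  0.1 ] goal [0.694 0.28  0.33 ] turn [  -9.61  -60.26 -102.18] shift [17.99  2.01 15.81]
t 5.58 q [ 0.43  0.54 -0.5   1.38 -0.37  1.33  0.1 ] goal [0.644 0.273 0.281] turn [  -9.61  -60.26 -102.18] shift [14.67 -2.82 19.63]
[0.13, 0, 0] [[321. -43.]]
[0.085, 0.0, 0] [[321.  95.]]
[0.02, 0.025, -0.025] [[386. 273.]]
[-0.045, 0.025, -0.025] [[377. 398.]]
[0.065, 0.025, -0.025] [[395. 156.]]
[0.065, -0.025, -0.025] [[247. 156.]]
```

Request:
{"fn": "carry_out", "kwargs": {
  "moves": [
    [[-0.8,-5,-8.5],[1.5,0.2,1.3],4.5],
    [[-1.6,-10,-17],[3,0.4,2.6],4.5],
    [[-2.4,-15,-25.5],[4.5,0.5,3.9],4.5],
    [[-3.2,-20,-34],[6,0.7,5.2],4.5],
    [[-4,-25,-42.5],[7.5,0.8,6.5],4.5]
  ]
}}

```text
t: 6.2
eef_pos: [0.6847, 0.1408, 0.3477]
tool_rot: [0.034, 0.412, 0.899, 0.144]
contact_force: [-0.1, -0.2, -2.2]
gripper_width: 0.58
```

```bash
sed -i 's/off=(0,0)/off=(0,.0023)/' goal.py; python3 goal.py 200
```

```text
t 6.2 q [ 0.2   0.4  -0.56  1.53  0.05  1.03  0.4 ] goal [0.693 0.28  0.331] turn [ -5.44 -34.98 -59.43] shift [9.8  8.71 4.92]
```

Request:
{"fn": "carry_out", "kwargs": {
  "moves": [
    [[-0.8,-5,-8.5],[1.4,1.2,0.7],4.5],
    [[-1.6,-10,-17],[2.8,2.5,1.4],4.5],
    [[-2.3,-15,-25.5],[4.2,3.8,2.1],4.5],
    [[-3.1,-20,-34],[5.6,5,2.8],4.5],
    [[-3.9,-25,-42.5],[7,6.2,3.5],4.5]
  ]
}}

```text
t: 6.82
eef_pos: [0.6902, 0.2398, 0.3366]
tool_rot: [0.286, 0.08, 0.953, 0.062]
contact_force: [0.6, -0.1, -2.5]
gripper_width: 0.578
```

```bash
python3 goal.py 200
```

```text
t 6.83 q [-0.08  0.3  -0.52  1.76  0.65  0.65  0.42] goal [0.693 0.28  0.331] turn [ -1.46  -9.97 -16.98] shift [0.83 3.85 0.86]
```

Request:
{"fn": "carry_out", "kwargs": {
  "moves": [
    [[-0.7,-5,-8.5],[0.4,2,0.4],4.5],
    [[-1.5,-10,-17],[0.8,3.9,0.9],4.5],
    [[-1.5,-10,-17],[0.8,3.9,0.9],4.5],
    [[-1.5,-10,-17],[0.8,3.9,0.9],4.5]
  ]
}}

```text
t: 7.32
eef_pos: [0.6946, 0.2786, 0.3312]
tool_rot: [0.373, -0.056, 0.926, 0.025]
contact_force: [1.4, 0.2, -1.6]
gripper_width: 0.58
```

```bash
python3 goal.py 200; python3 goal.py 105
python3 - <<'E'
from goal import *
c=bot.camera_info("wrist");im=bot.read_camera("wrist")[:,:,::-1];cv2.imwrite("pics/w4.png",im)
o=bot.get_obs();T=rot(o["tool_rot"])
print(proj(c,pts(p,np.array([[0,0,0],[.085,0,0],[.085,.029,.018],[.085,-.029,.018],[0,.0575,.05],[0,-.0575,.05]]))).round(0).tolist())
print(proj(c,[o["eef_pos"]+T.apply([.13,0,.0023])]).round())
im2=bot.read_camera("scene")[:,:,::-1];cv2.imwrite("pics/s4.png",im2)
C=np.zeros((600,640,3),np.uint8);C[:400]=im;C
E
```

```text
t 7.33 q [-0.23  0.3  -0.44  1.85  1.04  0.53  0.28] goal [0.693 0.28  0.331] turn [-0.05 -0.21 -0.47] shift [ 0.12  0.13 -0.13]
t 7.33 q [-0.23  0.3  -0.44  1.85  1.04  0.53  0.28] goal [0.625 0.271 0.265] turn [-0.05 -0.21 -0.47] shift [ 9.62  0.05 -0.09]
[[312.0, -1778.0], [319.0, -657.0], [487.0, -913.0], [150.0, -906.0], [-2677.0, 14268.0], [3756.0, 15451.0]]
[[321. -42.]]
```

View pics/w4.png

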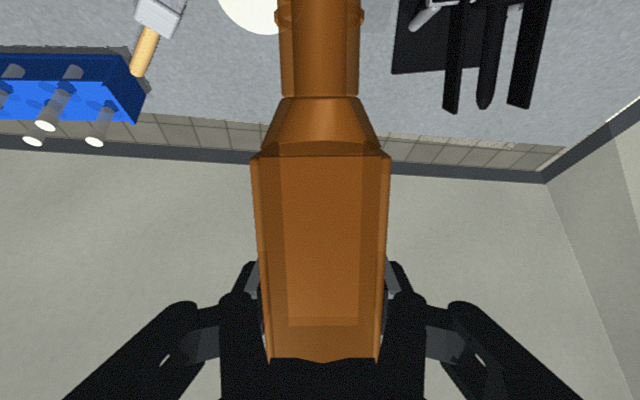

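Request:
{"fn": "carry_out", "kwargs": {
  "moves": [
    [[0,-0.2,-0.5],[4,0.1,-0.1],4.5],
    [[0,-0.2,-0.5],[8,0.1,-0.1],4.5],
    [[0,-0.2,-0.5],[10.2,0.1,-0.1],4.5],
    [[0,-0.2,-0.5],[10.2,0.1,-0.1],4.5]
  ]
}}

```text
t: 7.92
eef_pos: [0.6202, 0.271, 0.2594]
tool_rot: [0.374, -0.061, 0.925, 0.023]
contact_force: [1.3, 1.0, -1.9]
gripper_width: 0.58
```

```bash
python3 goal.py 95
python3 - <<'E'
from goal import *
o=bot.get_obs();T=rot(o["tool_rot"]);print(o["contact_force"].round(1))
z=lambda i,k:cv2.resize(i,None,fx=k,fy=k,interpolation=cv2.INTER_CUBIC)
out=[]
for n,(x0,y0,w,h) in dict(scene=(310,165,130,120),top=(180,110,90,120)).items():
    c=bot.camera_info(n);im=bot.read_camera(n)[:,:,::-1];cr=z(im[y0:y0+h,x0:x0+w],3.6).copy()
    for P,col in((pts(p,np.array([[0,0,0],[.085,0,0]])),(0,255,0)),(o["eef_pos"]+T.apply([[.13,0,.0023],[-.045,0,.0023]]),(255,0,0))):
        q=((proj(c,P)-[x0,y0]+.5)*3.6).round().astype(int); cv2.line(cr,tuple(map(int,q[0])),tuple(map(int,q[1])),col,1)
    out.append(cr)
cv2.imwrite("pics/s5.png",np.hstack(out))
E
```

```text
t 7.92 q [-0.34  0.27 -0.38  2.08  1.37  0.48 -0.14] goal [0.618 0.27  0.258] turn [-0.01 -0.1   0.24] shift [ 0.25 -0.06 -0.08]
[ 1.3  1.  -1.9]
```

View pics/s5.png

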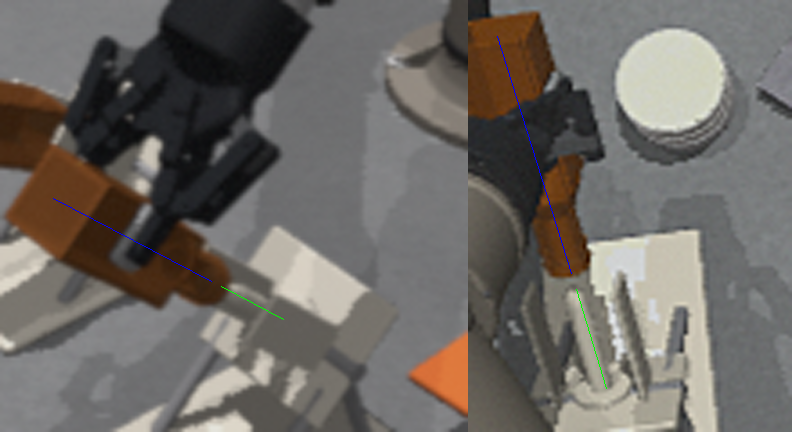

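Bottle axis (blue) and peg (green) are collinear in both views: scene mouth at (212,283) and peg tip at (222,288), crop px. Starting a slow insertion with force checks.

Request:
{"fn": "carry_out", "kwargs": {
  "moves": [
    [[0,0,0.2],[0.8,-0.05,-0.05],4.5],
    [[0,0,0.2],[1.6,-0.05,-0.05],4.5],
    [[0,0,0.2],[2.4,-0.05,-0.05],4.5],
    [[0,0,0.2],[3.2,-0.05,-0.05],4.5],
    [[0,0,0.2],[3.2,-0.05,-0.05],4.5]
  ]
}}

```text
t: 8.65
eef_pos: [0.5988, 0.2684, 0.2392]
tool_rot: [0.375, -0.06, 0.925, 0.025]
contact_force: [-0.5, -0.2, -2.6]
gripper_width: 0.581
```

```bash
cat > st.py <<'E'
from goal import *
o=bot.get_obs();T=rot(o["tool_rot"]);a=T.as_matrix()
d=o["eef_pos"]-r
print("t",o["t"],"q",o["q"].round(2),"F tool",T.inv().apply(o["contact_force"]).round(1),"M tool",T.inv().apply(o["torque"]).round(2),"gw",round(o["gripper_width"],3))
print("mouth dist mm",(d@u-.130)*1e3,"lat v",(d@v)*1e3,"n",(d@n)*1e3-2.3,"lean",np.degrees(np.arcsin(-a[2,0])),"yaw",np.degrees(np.arctan2(-a[1,0],-a[0,0])))
E
python3 st.py; python3 goal.py 30
```

```text
t 8.65 q [-0.36  0.27 -0.38  2.14  1.49  0.48 -0.3 ] F tool [ 2.2 -0.2  1.5] M tool [ 0.05  1.   -0.07] gw 0.581
mouth dist mm 67.92801766737516 lat v 0.8515249927117032 n -0.26829120506190174 lean 44.18391124124359 yaw 7.348306243561368
t 8.65 q [-0.36  0.27 -0.38  2.14  1.49  0.48 -0.3 ] goal [0.572 0.264 0.213] turn [ 0.06  0.08 -0.01] shift [ 3.79 -0.09 -0.03]
```

Request:
{"fn": "carry_out", "kwargs": {
  "moves": [
    [[0,0,0],[0.6,0,0],4.5],
    [[0,0,0],[1.2,-0.05,0],4.5],
    [[0,0,0],[1.8,-0.05,0],4.5],
    [[0,0,0],[2.4,-0.05,0],4.5],
    [[0,0,0],[3,-0.05,0],4.5]
  ]
}}

```text
t: 9.28
eef_pos: [0.576, 0.2654, 0.2172]
tool_rot: [0.375, -0.06, 0.925, 0.025]
contact_force: [0.3, 0.9, -1.7]
gripper_width: 0.582
```

```bash
python3 st.py; python3 goal.py 0
```

```text
t 9.275 q [-0.38  0.28 -0.39  2.2   1.6   0.5  -0.44] F tool [0.8 0.8 1.5] M tool [-0.16  0.94  0.11] gw 0.582
mouth dist mm 36.1288796320447 lat v 0.7528352756988145 n -0.13027141676137965 lean 44.125726815943786 yaw 7.474435729609143
t 9.28 q [-0.38  0.28 -0.39  2.2   1.6   0.5  -0.44] goal [0.55  0.261 0.192] turn [0.1  0.02 0.08] shift [ 3.61 -0.07 -0.01]
```

Request:
{"fn": "carry_out", "kwargs": {
  "moves": [
    [[0,0,0],[0.6,0,0],4.5],
    [[0,0,0],[1.2,0,0],4.5],
    [[0,0,0],[1.8,0,0],4.5],
    [[0,0,0],[2.4,0,0],4.5],
    [[0,0,0],[2.7,0,0],4.5]
  ]
}}

```text
t: 9.9
eef_pos: [0.5568, 0.2629, 0.1984]
tool_rot: [0.375, -0.061, 0.925, 0.025]
contact_force: [1.2, 0.6, -1.6]
gripper_width: 0.58
```

```bash
python3 st.py; python3 goal.py 0
```

```text
t 9.9 q [-0.39  0.29 -0.41  2.25  1.69  0.53 -0.56] F tool [0.2 0.4 2. ] M tool [-0.35  0.73  0.22] gw 0.58
mouth dist mm 9.140051639894065 lat v 0.7487305959196026 n -0.15662710093444066 lean 44.115769915519216 yaw 7.4883315059442115
t 9.9 q [-0.39  0.29 -0.41  2.25  1.69  0.53 -0.56] goal [0.55  0.261 0.192] turn [0.1  0.01 0.09] shift [ 0.91 -0.07 -0.02]
```

Steps of 2–3 mm now, to find the collar.

Request:
{"fn": "carry_out", "kwargs": {
  "moves": [
    [[0,0,0],[0.2,0,0],4.5],
    [[0,0,0],[0.4,0,0],4.5],
    [[0,0,0],[0.6,0,0],4.5],
    [[0,0,0],[0.7,0,0],4.5]
  ]
}}

```text
t: 10.4
eef_pos: [0.5522, 0.2622, 0.1938]
tool_rot: [0.375, -0.06, 0.925, 0.025]
contact_force: [1.2, 2.5, -1.2]
gripper_width: 0.581
```

```bash
python3 st.py
```

```text
t 10.4 q [-0.39  0.3  -0.41  2.26  1.72  0.54 -0.59] F tool [-0.3  2.3  2. ] M tool [-0.45  0.67  0.36] gw 0.581
mouth dist mm 2.5486907386615965 lat v 0.649130927181894 n -0.1653104654239952 lean 44.132480875313284 yaw 7.463573334040621
```

Request:
{"fn": "carry_out", "kwargs": {
  "moves": [
    [[0,0,0],[0.15,0.05,0],4.5],
    [[0,0,0],[0.25,0.05,0],4.5],
    [[0,0,0],[0.25,0.05,0],4.5]
  ]
}}

```text
t: 10.78
eef_pos: [0.5501, 0.2621, 0.1917]
tool_rot: [0.375, -0.06, 0.925, 0.024]
contact_force: [0.2, 1.2, -2.4]
gripper_width: 0.582
```

```bash
python3 st.py
```

```text
t 10.775 q [-0.39  0.3  -0.42  2.27  1.72  0.54 -0.6 ] F tool [1.4 1.2 2. ] M tool [-0.29  0.99  0.19] gw 0.582
mouth dist mm -0.41278390181401226 lat v 0.8262107021564257 n -0.24480642396641406 lean 44.08933059308858 yaw 7.482219672999144
```

Request:
{"fn": "carry_out", "kwargs": {
  "moves": [
    [[0,0,0],[0.1,0,0],4.5],
    [[0,0,0],[0.2,0,0],4.5],
    [[0,0,0],[0.2,0,0],4.5]
  ]
}}

```text
t: 11.15
eef_pos: [0.5494, 0.262, 0.1911]
tool_rot: [0.375, -0.06, 0.925, 0.024]
contact_force: [2.3, 0.5, 0.9]
gripper_width: 0.576
```

```bash
python3 st.py
```

```text
t 11.15 q [-0.39  0.3  -0.42  2.27  1.73  0.55 -0.61] F tool [-2.3  0.2  1. ] M tool [-0.1   0.41  0.12] gw 0.576
mouth dist mm -1.2523438891265393 lat v 0.8005877259351382 n -0.17894768473540612 lean 44.19626775674113 yaw 7.448526018749062
```

Request:
{"fn": "carry_out", "kwargs": {
  "moves": [
    [[0,0,0],[0.1,0,0],4.5],
    [[0,0,0],[0.2,0,0],4.5],
    [[0,0,0],[0.2,0,0],4.5]
  ]
}}

```text
t: 11.52
eef_pos: [0.5493, 0.2619, 0.1911]
tool_rot: [0.377, -0.06, 0.924, 0.024]
contact_force: [5.5, 0.5, 6.3]
gripper_width: 0.583
```

```bash
python3 st.py
```

```text
t 11.525 q [-0.39  0.3  -0.42  2.27  1.74  0.55 -0.62] F tool [-8.4 -0.2 -0.6] M tool [ 0.16 -0.6  -0.02] gw 0.583
mouth dist mm -1.3345086754034952 lat v 0.7399802732452704 n -0.10007566772316867 lean 44.37491147443074 yaw 7.383200912929681
```

Home against the collar: 8 N axially with no further travel. Now I'll let the tail settle into the expected ~0.1 rad sag while still holding, then push again so the release doesn't unseat it.

Request:
{"fn": "carry_out", "kwargs": {
  "moves": [
    [[0,1.3,0],[-0.15,0,0.25],4.5],
    [[0,2.7,0],[-0.15,0,0.5],4.5],
    [[0,4,0],[-0.15,0,0.75],4.5],
    [[0,4,0],[-0.15,0,0.75],4.5]
  ]
}}

```text
t: 12.02
eef_pos: [0.5548, 0.263, 0.1859]
tool_rot: [0.343, -0.061, 0.937, 0.023]
contact_force: [5.1, 1.9, 3.7]
gripper_width: 0.577
```

```bash
python3 st.py
```

```text
t 12.025 q [-0.39  0.31 -0.4   2.22  1.56  0.49 -0.43] F tool [-6.4  1.2  0.7] M tool [-0.12 -0.66  0.03] gw 0.577
mouth dist mm -0.9248462792423306 lat v 1.1420282522569223 n -7.738470084855418 lean 40.25592405822077 yaw 7.394464537007257
```

Request:
{"fn": "carry_out", "kwargs": {
  "moves": [
    [[0,0.8,0],[0.05,-0.05,0.15],4.5],
    [[0,1.5,0],[0.1,-0.05,0.28],4.5],
    [[0,1.5,0],[0.15,-0.05,0.28],4.5],
    [[0,1.5,0],[0.15,-0.05,0.28],4.5]
  ]
}}

```text
t: 12.52
eef_pos: [0.5563, 0.2634, 0.1843]
tool_rot: [0.333, -0.062, 0.941, 0.022]
contact_force: [4.8, 2.3, 8.0]
gripper_width: 0.581
```

```bash
python3 st.py
```

```text
t 12.525 q [-0.38  0.31 -0.39  2.21  1.5   0.47 -0.36] F tool [-9.   1.7 -3. ] M tool [-0.22 -1.5  -0.05] gw 0.581
mouth dist mm -0.9691374362348626 lat v 1.3661018824632902 n -9.986136508310238 lean 38.940781909022284 yaw 7.4624983472309605
```

Request:
{"fn": "carry_out", "kwargs": {
  "moves": [
    [[0,0,0],[0,0,0],5.6],
    [[0,0,0],[0,0,0],6.5],
    [[0,0,0],[0,0,0],8],
    [[0,0,0],[0,0,0],8]
  ]
}}

```text
t: 13.02
eef_pos: [0.554, 0.2621, 0.1812]
tool_rot: [0.33, -0.062, 0.942, 0.021]
contact_force: [-0.4, 0.0, -0.1]
gripper_width: 0.934
```

```bash
python3 st.py
```

```text
t 13.025 q [-0.38  0.31 -0.39  2.21  1.49  0.47 -0.36] F tool [ 0.4  0.1 -0.2] M tool [0.02 0.67 0.02] gw 0.934
mouth dist mm -4.886757633469962 lat v 0.3211366645191593 n -10.455363530873207 lean 38.56929940278318 yaw 7.492750091340288
```

Free of forces. Back straight out along the tool axis.

Request:
{"fn": "carry_out", "kwargs": {
  "moves": [
    [[0,0,0],[0,0,-2],8],
    [[0,0,0],[0,0,-5],8],
    [[0,0,0],[0,0,-9],8],
    [[0,0,0],[0,0,-14],8],
    [[0,0,0],[0,0,-14],8]
  ]
}}

```text
t: 13.65
eef_pos: [0.4672, 0.2521, 0.2945]
tool_rot: [0.332, -0.062, 0.941, 0.023]
contact_force: [1.2, -0.7, 0.0]
gripper_width: 0.939
```

```bash
python3 st.py
python3 - <<'E'
from goal import *
z=lambda i,k:cv2.resize(i,None,fx=k,fy=k,interpolation=cv2.INTER_CUBIC)
out=[]
for n,(x0,y0,w,h) in dict(scene=(290,165,140,140),top=(175,120,80,140)).items():
    c=bot.camera_info(n);im=bot.read_camera(n)[:,:,::-1];cr=z(im[y0:y0+h,x0:x0+w],3.6).copy()
    q=list(p);q[3]-=.1;P=pts(q,np.array([[.0,0,.0],[.175,0,0.0]]))
    a=((proj(c,P)-[x0,y0]+.5)*3.6).round().astype(int); [cv2.circle(cr,tuple(map(int,b)),4,(0,255,0),1) for b in a]
    out.append(cr)
cv2.imwrite("pics/s6.png",np.hstack(out))
E
```

```text
t 13.65 q [-0.36 -0.01 -0.49  2.25  0.91  0.54  0.13] F tool [-0.9 -0.8  0.6] M tool [-0.05  0.6  -0.01] gw 0.939
mouth dist mm 11.15933236472716 lat v 1.523925721039188 n 131.70266676971195 lean 38.936913007782806 yaw 7.457253029478731
```

View pics/s6.png

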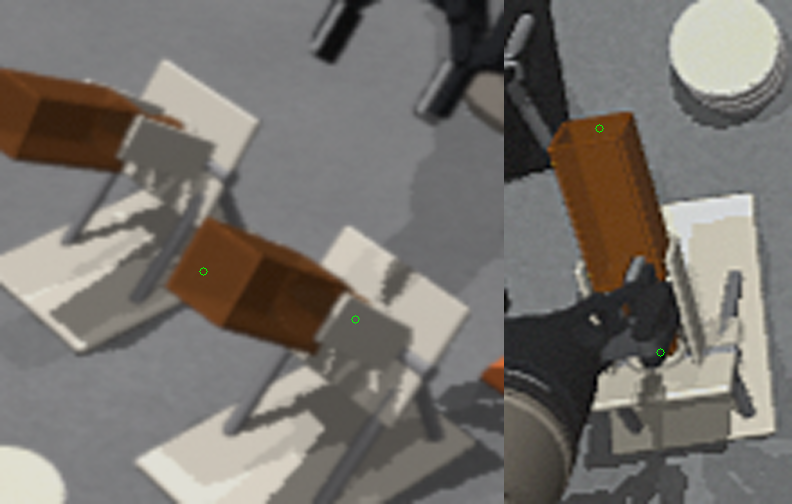

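The bottle hangs with its mouth on the collar and its body between the cheeks. Its end face is at about (214,270) in the scene crop against a predicted (203,271), and in the top crop it coincides. I'll wait a second, check that nothing moves, and hand in.

Request:
{"fn": "carry_out", "kwargs": {
  "moves": [
    [[0,0,0],[0,0,-3],8],
    [[0,0,0],[0,0,-3],8],
    [[0,0,0],[0,0,-3],8],
    [[0,0,0],[0,0,-3],8],
    [[0,0,0],[0,0,-3],8]
  ]
}}

```text
t: 14.38
eef_pos: [0.4494, 0.2483, 0.3137]
tool_rot: [0.329, -0.061, 0.942, 0.021]
contact_force: [-0.4, -0.1, 0.1]
gripper_width: 0.937
```

Run:
```python
from goal import *
im=bot.read_camera("scene")[:,:,::-1];o=bot.get_obs();print(o["t"],o["contact_force"].round(1))
x0,y0=290,165;cr=cv2.resize(im[y0:y0+140,x0:x0+140],None,fx=3.6,fy=3.6,interpolation=cv2.INTER_CUBIC)
a=cv2.imread("pics/s6.png")[:504,:504]
d=np.abs(cr.astype(int)-a)[210:360,150:420].max(2);print("changed frac in bottle area",(d>60).mean())
s0=cv2.imread("pics/scene0.png").astype(int);b=np.abs(im.astype(int)-s0).max(2)
for n,(x,y) in dict(beaker=(257,243),petri=(289,308),brush=(240,289),pump=(227,155),hung=(307,197)).items(): print(n,(b[y-15:y+15,x-15:x+15]>60).mean().round(3))
bot.hand_in()
```

```text
14.425 [ 0.9  0.3 -0.1]
changed frac in bottle area 0.016790123456790124
beaker 0.0
petri 0.0
brush 0.0
pump 0.0
hung 0.0
the job is handed in; nothing more can be done
```

The bottle now hangs mouth-down on the empty white stand's peg, seated against the collar, and the job is handed in at about 14.4 s of the 69 s allowed. The peg's lean measured about 44° from the camera images.

- **Seating:** the mouth slid on with almost no force and stopped at the measured collar position (within about 1.3 mm), with no further travel at about 8 N. I let the tail settle by about 5.5° while still pushing, at up to about 9 N, then let go.
- **Last checks:** with the arm clear, wrist force was near zero. The bottle's body lies between the cheeks and was essentially unchanged between the two final pictures. The beaker, petri dishes, brush, pump and hung bottle showed no change from the start; I did not check the cap.
- **Small disagreement:** in the scene view the bottle's end sits about 3 pixels from the predicted spot, on the seated side, while the top view agrees with the prediction. I put this down to calibration and lean error.

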